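# Swap a hanging ornament on the market stall's display rail

## Robot

A 6-joint arm with a two-finger parallel gripper is mounted at the origin on the work surface. World frame = base frame: x ahead of the robot, y to its left, z up, the work surface at z = 0. Lengths are in mm, angles in rad, forces in N, time in s.
With the tool pointing down it reaches from about 275 to 1000 mm from the base axis. Payload 8.4 kg.
Tool frame: the origin (TCP) lies on the mounting face of the last link; the fingertips stand 173 mm ahead of it and the grasp point (between the pads) lies 155 mm ahead of it; z points along the fingers, y is the direction in which the jaws open and shut (so a half turn about z gives the same grasp; the last joint's range is limited). The gripper opens to 85 mm and grips with 20 to 120 N. Pads are 22 mm wide; open, the fingers measure 114 mm over their backs; the gripper's body (76 mm by 85 mm) begins 54 mm behind the grasp point. The pads swing forward as they close: fully open they stand 13 mm farther back than shut.
Start: joints at [-0.002, 0.353, 1.633, -0, 1.155, -0.002], TCP at [625.004, -0, 404.681] pointing down, gripper open.
Joint ranges: [-2.63, 2.63], [-0.92, 2.1], [0.06, 2.66], [-1.3, 4.44], [0, 2.69], [-3.02, 3.02]. Speed limits (rad/s): [2.22, 2.22, 2.79, 3.14, 3.14, 3.14].

## Interface

Orientations are given as [roll, pitch, yaw] about the fixed x, y, z axes, in that order (R = Rz(yaw) Ry(pitch) Rx(roll)).
In Python, from rig import r, grab_frame, spotter gives the robot as it stands.
- The arm moves only by the tool apply_moves, never from a script. Its argument "motion" is text: rows parted by semicolons, each of 5 numbers parted by spaces: the opening, from -1 (shut) to 1 (fully open), then the shift along the tool's x, y, z as a fraction of full scale, then the turn about the tool's z as a fraction of full scale. In form: hand x y z twist; .... A call has 1 to 20 rows; each row is the pose to reach, as a shift and turn from the pose commanded when the call began, along the tool's axes at that moment, turning the shorter way round; what a row does not reach only later rows make up. Full scale, the value 1, is 1 m for a shift and pi rad for a turn. A row lasts 1/12 s, in which the tool goes at most 41.7 mm and 7.16 degrees, less where a joint would pass 70% of its speed; a pose out of reach is approached as far as the arm can. A call with a number of a shift or a turn outside -1 to 1 is refused whole. A call with a gripper value outside its range is refused whole. The fingers move at their own pace and stop on an object; "squeeze" is the grip in N (left out, the last holds). Time passes only in rows, so rows that repeat a pose let the fingers close. It gives the time, the measured TCP pose, the force and the opening at its end, in the units of the state.
- r.sense(): the state, without advancing time (a new reading comes with each control period).
- grab_frame(name): name is "scene" or "side" or "wrist"; returns a dict with "img" (420x560x3 uint8, red, green, blue), "fx", "fy", "cx", "cy" (pixels), "dist_coeffs" ([k1, k2, p1, p2, k3] as OpenCV has them; the pictures are not rectified), "R" (3x3) and "t" (3): a world point X has camera coordinates R X + t. Camera axes: x right, y down, z forward; pixel columns grow to the right and rows downward; lengths in mm; the calibration is good to about 2 mm. A picture is of the moment at which its call begins. There is no depth.
- r.sign_off(): hands the job in, once; it reports no verdict.
Trained networks look in the newest picture that a camera, given by its name, has taken for a name from the list of things; names that differ only in an ending like _2 or _b are one class to them, and where a whole thing is asked for, a point or a joint stands for the part that bears it (a point fixed in the world has none). Each returns a list of dicts, best first, with "conf" (0 to 1); they miss things now and then, are a little off and sometimes report something else, mostly with a low value. They report only what shows in the picture. A call takes as long as a camera call.
- spotter.boxes_of(query, camera): "point" ([x, y, z] in mm, in world coordinates, good to about 4 mm: the middle of the surface that is visible of it).
- spotter.place_of(query, camera): "point" ([x, y, z] in mm, in world coordinates, good to about 4 mm: a listed point, or the origin of a listed thing).
The state is a dict: "clock": time; "qpos": joint angles; "qvel": joint speeds; "joint_efforts": joint torques, N m; "eef_pos": TCP position; "tcp_rot": TCP orientation; "contact_force": force on the tool from outside, world axes, zero at the start; "wrist_torque": the same for the moment, N m; "opening": opening from 0.0 (shut) to 1.0 (fully open).
Only numpy, scipy, OpenCV 4.12 (cv2) and the standard library are available. Lean on these libraries where they do the work, as an engineer would, in place of code of your own. Each camera call takes 0.05 s, during which the arm holds its last target.

## Task

The long rail should show only round medallions: first take the square plaque off it and hang it by its hook on the small stand, on the empty half of the bar. Then hang the round medallion from the stand on the long rail, lowering its hook over the bar in the place the square one left, so that it hangs straight and clear of its neighbours. The four round ones already on the rail must stay where they hang, not be dragged along the bar, set swinging far or knocked off, and nothing else on the table may be moved.

Things in the scene. Friction and masses are not known exactly. Their poses are not given: they have to be found in the camera images.
- square_grip (a point): Square brass plaque, 60 x 60 x 8 mm plate, hung at one of the rail's 3 middle places. Point: centre of the dark wooden grip block on top (x 12 mm thick, y along the bar 20 mm wide, z 40 mm high), 33 mm above the axis of the bar it hangs on. Reaches 20 mm above, 148 mm below this point; 0.14 kg. Hook: see disc_new_grip. To unhook lift 36 mm (30 to 42), then draw it off to -x; to hang, the reverse.
- disc_new_grip (a point): Round medallion, 64 mm plate, on the stand's -y half. Same grip block, point and hook as the plaque; reaches 152 mm below the point. Hook: brass strap 14 mm wide, roof-shaped crown on the bar, inside 20 mm wide; front leg on the -x side, back leg (+x) ends 20 mm below the bar's axis; at 51 mm below, the front leg turns back to the plate, which hangs under the bar.
- disc_a_grip (a point): Round medallion already on the rail, at the -y end of the row; 64 mm plate, loose on the bar; places are about 76 mm apart. Point and shape as disc_new: centre of its grip block, 33 mm above the bar's axis, 20 mm below its top, z up, y along the bar.
- disc_b_grip (a point): Round medallion already on the rail, at one of the 3 middle places; 64 mm plate, loose on the bar; places are about 76 mm apart. Point and shape as disc_new: centre of its grip block, 33 mm above the bar's axis, 20 mm below its top, z up, y along the bar.
- disc_c_grip (a point): Round medallion already on the rail, at one of the 3 middle places; 64 mm plate, loose on the bar; places are about 76 mm apart. Point and shape as disc_new: centre of its grip block, 33 mm above the bar's axis, 20 mm below its top, z up, y along the bar.
- disc_d_grip (a point): Round medallion already on the rail, at the +y end of the row; 64 mm plate, loose on the bar; places are about 76 mm apart. Point and shape as disc_new: centre of its grip block, 33 mm above the bar's axis, 20 mm below its top, z up, y along the bar.
- rail_mid (a point): Middle of the long rail's bar, on its axis, 200 mm above the table. Fixed dark steel bar 12 mm thick, 450 mm long along y, between two end posts (to 238 mm high with brass balls). x is level, square to the bar, to the far side from the robot; z up.
- stand_mid (a point): Middle of the small stand's bar, on its axis, 200 mm above the table. Fixed bar 12 mm thick, 220 mm long along y, 22 mm balls on its ends; post 35 mm behind it (+x) at the middle. x points to the far side, z up. Its +y half is empty: a piece hangs well 58 mm from the middle. The stand is at the table's left or right, the casket opposite.
- casket: Fixed closed wooden casket, 116 x 156 mm, 75 mm high; origin at the centre of its underside.
- candlestick: Loose turned brass candlestick, 170 mm tall, foot 68 mm wide; origin at the centre of its underside. Not part of the job.
- bowl: Loose blue ceramic bowl, 100 mm across, 45 mm high; origin at the centre of its underside. Not part of the job.
- cup: Loose white handleless cup, 68 mm across, 60 mm high; origin at the centre of its underside. Not part of the job.
- doll: Loose plain turned wooden doll, 100 mm tall, 62 mm wide; origin at the centre of its underside. Not part of the job.
- jar: Loose blue ceramic jar with wooden cap, 72 mm across, 130 mm high; origin at the centre of its underside. Not part of the job.
- vase: Loose terracotta vase, 84 mm across, 150 mm high; origin at the centre of its underside. Not part of the job.

How it is judged (in metres and radians):
On the way, in this order (a step that is already met when the one before it is completed fails the run):
1. the square plaque hangs on the small stand, released (x of square_grip in the frame of stand_mid between -0.012 and 0.012 m and y of square_grip in the frame of stand_mid between -0.095 and 0.095 m and z of square_grip in the frame of stand_mid between 0.026 and 0.04 m and angle between square_grip's own z axis and vertical below 0.15 rad and contact force between the fingers and square below 0.05 N), for 0.2 s.
2. the round medallion hangs on the long rail, released (x of disc_new_grip in the frame of rail_mid between -0.012 and 0.012 m and y of disc_new_grip in the frame of rail_mid between -0.115 and 0.115 m and z of disc_new_grip in the frame of rail_mid between 0.026 and 0.04 m and angle between disc_new_grip's own z axis and vertical below 0.15 rad and contact force between the fingers and disc_new below 0.05 N), for 0.2 s.
At the end, for the whole second after the job is handed in: Plaque at rest on the stand's bar, new medallion on the rail's bar between the end ones, touching no other; both blocks within 12 mm of over the bar, 26-40 mm above its axis, upright to 0.15 rad, medallion square to 0.2 rad. Old medallions within 12 mm and 0.15 rad, bystanders within 20 mm (x of square_grip in the frame of stand_mid between -0.012 and 0.012 m and y of square_grip in the frame of stand_mid between -0.095 and 0.095 m and z of square_grip in the frame of stand_mid between 0.026 and 0.04 m and angle between each of square_grip, disc_new_grip, disc_a_grip, disc_b_grip, disc_c_grip, disc_d_grip's own z axis and vertical below 0.15 rad and x of disc_new_grip in the frame of rail_mid between -0.012 and 0.012 m and y of disc_new_grip in the frame of rail_mid between -0.115 and 0.115 m and z of disc_new_grip in the frame of rail_mid between 0.026 and 0.04 m and angle between the y axis of disc_new_grip and the y axis of rail_mid, either way round below 0.2 rad and linear speed of each of square, disc_new below 0.03 m/s and distance of each of disc_a_grip, disc_b_grip, disc_c_grip, disc_d_grip from where it was at the start of the episode below 0.012 m and contact force between disc_new and disc_a below 0.05 N and contact force between disc_new and disc_b below 0.05 N and contact force between disc_new and disc_c below 0.05 N and contact force between disc_new and disc_d below 0.05 N and distance of each of candlestick, bowl, cup, doll, jar, vase from where it was at the start of the episode below 0.02 m).
It fails at once if a medallion already on the rail was dragged over 25 mm, knocked off or set swinging over 0.4 rad (distance of any of disc_a_grip, disc_b_grip, disc_c_grip, disc_d_grip from where it was at the start of the episode above 0.025 m or angle between any of disc_a_grip, disc_b_grip, disc_c_grip, disc_d_grip's own z axis and vertical above 0.4 rad).
It fails at once if a bystander was moved over 20 mm (distance of any of candlestick, bowl, cup, doll, jar, vase from where it was at the start of the episode above 0.02 m).
It also fails if it takes over 72 s, if anything falls off the work surface, if the arm or the gripper's body presses on something with over 40 N, if the wrist force passes 120 N, or if a joint passes its speed limit or range.

## Working session

There is one attempt and no reset: what is moved stays moved. The work goes in short steps, Python scripts to look and compute and a tool call to move; the robot and the scene stay as the last step left them, time stands still between calls to the robot, and variables do not carry over. Pictures are saved under pics/ and viewed, and the job is handed in when it is done.

Besides the shell and the picture viewer there is one more tool, called after "Request:" in YAML: its name, and indented under it one key for each argument. apply_moves: Moves the arm, as the interface text tells. Its arguments: {"type":"object","properties":{"motion":{"type":"string"},"squeeze":{"type":"number"}},"required":["motion"]}

```bash
mkdir -p pics; python3 - <<'E'
from rig import r, grab_frame, spotter
import cv2
for n in ["scene","side","wrist"]:
    f=grab_frame(n); cv2.imwrite(f"pics/{n}0.png",f["img"][:,:,::-1]); print(n,f["fx"],f["R"],f["t"])
    for q in ["square_grip","disc_new_grip","rail_mid","stand_mid","casket","candlestick","bowl","cup","doll","jar","vase"]:
        o=spotter.place_of(q,n)
        print(q,[([round(v) for v in d["point"]],round(d["conf"],2)) for d in o[:6]])
print(r.sense())
E
```

```text
scene 542.7613769679748 [[-0.03432498  0.99931579 -0.01377518]
 [ 0.81365471  0.01993886 -0.58100642]
 [-0.58033423 -0.03115127 -0.81378239]] [  15.95820404 -353.46267377 1930.26314164]
square_grip [([692, -4, 230], 0.84)]
disc_new_grip [([456, 215, 233], 0.67), ([533, 136, 1], 0.33)]
rail_mid [([689, -9, 201], 0.91), ([456, 214, 232], 0.46)]
stand_mid [([454, 272, 199], 0.61)]
casket [([450, -289, 3], 0.7)]
candlestick [([534, 136, 0], 0.18)]
bowl [([534, 136, 1], 0.86)]
cup [([536, -139, 0], 0.82)]
doll [([422, 10, 0], 0.44)]
jar [([688, -4, 232], 0.61), ([623, -416, -3], 0.58)]
vase [([611, 422, -2], 0.82)]
side 436.37900296719846 [[ 0.91298504 -0.40792669  0.00735746]
 [-0.20188521 -0.4673653  -0.86070439]
 [ 0.35454292  0.78432486 -0.50905189]] [-488.28142103  234.38326835 1175.0180754 ]
square_grip [([691, -6, 237], 0.68)]
disc_new_grip [([453, 213, 234], 0.79)]
rail_mid [([690, -8, 202], 0.75), ([450, 274, 202], 0.24), ([688, -82, 238], 0.19)]
stand_mid [([448, 274, 200], 0.69)]
casket [([449, -291, 0], 0.58)]
candlestick [([409, -125, 4], 0.57)]
bowl []
cup [([531, -136, 0], 
[... 613 characters left out ...]
{'clock': 1.8, 'qpos': array([-2.41959775e-03,  3.52974014e-01,  1.63345466e+00, -2.22746341e-05,
        1.15518745e+00, -2.39640665e-03]), 'qvel': array([-6.02593933e-04,  3.41970294e-04,  8.17127600e-04, -3.02296906e-04,
        9.24660161e-05, -1.14011536e-03]), 'joint_efforts': array([-6.49941012e-04, -6.05166078e+01, -3.42435014e+01, -1.51478534e-04,
        1.16986201e-03, -6.50717402e-05]), 'eef_pos': array([ 6.24979726e+02, -1.56481712e-02,  4.04673779e+02]), 'tcp_rot': array([-3.14156913e+00,  2.03218883e-05,  1.57078213e+00]), 'contact_force': array([0.24994978, 0.93009523, 0.17836239]), 'wrist_torque': array([-0.0076063 , -0.02322361, -0.01659275]), 'opening': 1.0010057984370904}
```

View pics/scene0.png

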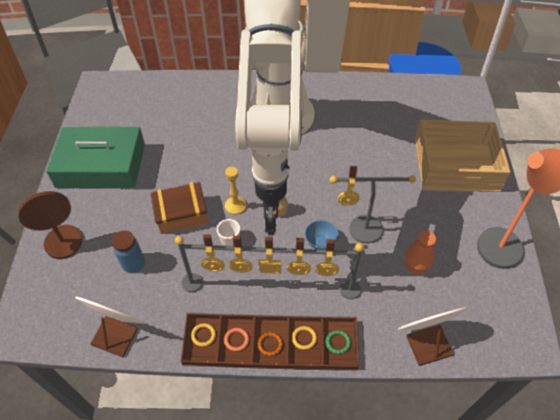

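View pics/side0.png

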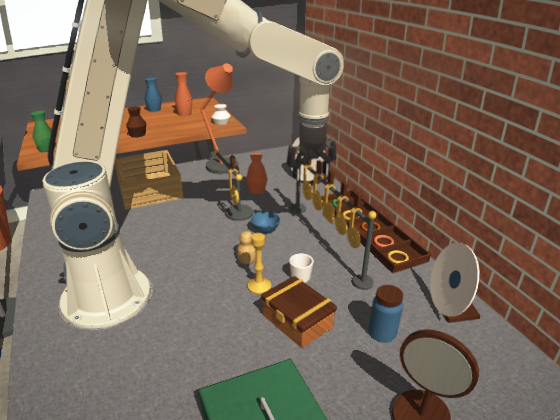

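View pics/wrist0.png

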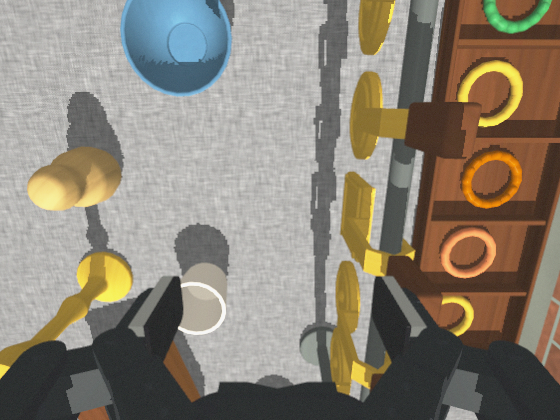

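```bash
python3 - <<'E'
from rig import r, grab_frame, spotter
import cv2,pickle
import numpy as np
F={}
for n in ["scene","side","wrist"]:
    f=grab_frame(n);F[n]=f
    for q in ["disc_a_grip","square_grip","disc_new_grip"]:
        o=spotter.place_of(q,n)
        print(n,q,[([round(v) for v in d["point"]],round(d["conf"],2)) for d in o[:8]])
pickle.dump(F,open("f0.pkl","wb"))
im=F["scene"]["img"][:,:,::-1]
a=cv2.resize(im[225:295,170:370],(800,280),interpolation=cv2.INTER_CUBIC)
b=cv2.resize(im[155:225,320:430],(471,300),interpolation=cv2.INTER_CUBIC)
c=np.zeros((590,800,3),np.uint8);c[:280]=a;c[285:585,:471]=b
cv2.imwrite("pics/crop0.png",c)
im=F["side"]["img"][:,:,::-1]
a=cv2.resize(im[150:250,290:390],(600,600),interpolation=cv2.INTER_CUBIC)
cv2.imwrite("pics/crop1.png",a)
E
```

```text
scene disc_a_grip [([687, -158, 236], 0.79)]
scene square_grip [([687, -6, 231], 0.82)]
scene disc_new_grip [([456, 213, 230], 0.77)]
side disc_a_grip [([688, -159, 232], 0.87)]
side square_grip [([696, -6, 234], 0.85)]
side disc_new_grip [([454, 212, 233], 0.68), ([421, 12, 2], 0.68)]
wrist disc_a_grip []
wrist square_grip [([690, -5, 230], 0.58)]
wrist disc_new_grip []
```

View pics/crop0.png

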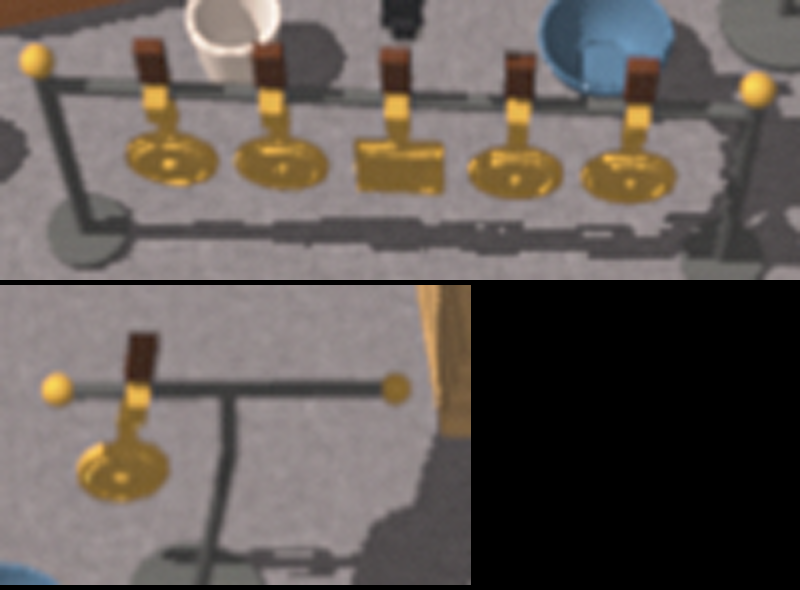

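View pics/crop1.png

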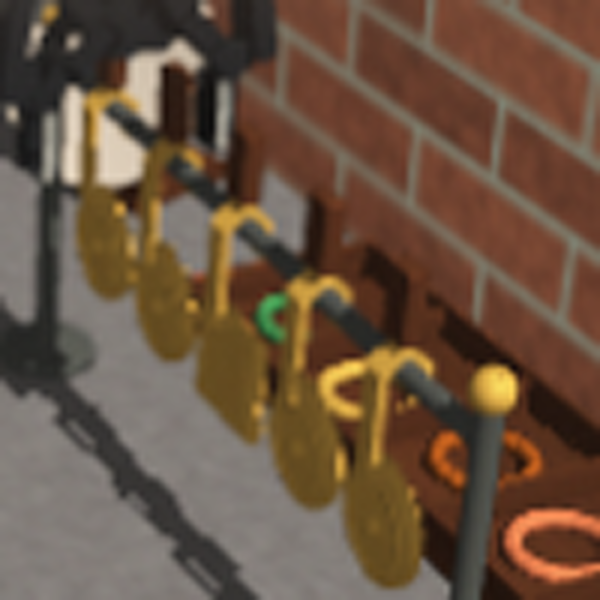

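```bash
cat > h.py <<'E'
import cv2,pickle
import numpy as np
def K(f): return np.array([[f["fx"],0,f["cx"]],[0,f["fy"],f["cy"]],[0,0,1.]])
def ray(f,p):
    u=cv2.undistortPoints(np.array([[p]],float),K(f),np.array(f["dist_coeffs"]))[0,0]
    R=np.array(f["R"]);t=np.array(f["t"]); o=-R.T@t; d=R.T@np.array([u[0],u[1],1]); return o,d/np.linalg.norm(d)
def tri(*fp):
    A=np.zeros((3,3));b=np.zeros(3)
    L=[ray(f,p) for f,p in fp]
    for o,d in L:
        P=np.eye(3)-np.outer(d,d);A+=P;b+=P@o
    X=np.linalg.solve(A,b); return X,[np.linalg.norm((np.eye(3)-np.outer(d,d))@(X-o)) for o,d in L]
def onz(f,p,z):
    o,d=ray(f,p);return o+d*(z-o[2])/d[2]
def proj(f,X):
    R=np.array(f["R"]);return cv2.projectPoints(np.array([X],float),cv2.Rodrigues(R)[0],np.array(f["t"],float),K(f),np.array(f["dist_coeffs"]))[0][0,0]
E
python3 - <<'E'
from h import *
np.set_printoptions(precision=1,suppress=True)
F=pickle.load(open("f0.pkl","rb"));s=F["scene"];d=F["side"]
print("stand balls",onz(s,(333.3,179.3),200),onz(s,(412.5,179.0),200))
print("rail balls@228",onz(s,(179.25,240.25),228),onz(s,(359.25,247.5),228))
print("rail -y ball tri",tri((s,(179.25,240.25)),(d,(372,214.8))))
print("square tri",tri((s,(268.75,243)),(d,(330.5,178.3))))
for n,p in dict(a=(152,64),b=(269,67),sq=(395,73),c=(519,78),d=(641,81)).items(): print(n,onz(s,(170+p[0]/4,225+p[1]/4),233))
print("new",onz(s,(320+142/4.28,155+(357-285)/4.286),233))
for p in [(690,-5,233),(690,-158,233),(690,-5,200)]: print(proj(s,p),proj(d,p),proj(F["wrist"],p))
E
```

```text
stand balls [455.7 165.1 200. ] [448.4 387.  200. ]
rail balls@228 [ 684.3 -228.7  228. ] [694.1 220.5 228. ]
rail -y ball tri (array([ 683.8, -230. ,  225.8]), [np.float64(1.1403662281320492), np.float64(1.140366228131951)])
square tri (array([687.6,  -4.7, 227.7]), [np.float64(1.6653691038729652), np.float64(1.6653691038731964)])
a [ 687.6 -154.9  233. ]
b [687.8 -81.7 233. ]
sq [690.2  -3.4 233. ]
c [691.9  73.1 233. ]
d [692.3 148.3 233. ]
new [454.9 216.9 233. ]
[268.1 243.2] [330.9 176.3] [408.9 288.7]
[206.7 241.8] [358.8 199.3] [378.5 500.9]
[268.4 250.2] [330.2 186.2] [387.4 258.5]
```

Request:
apply_moves:
  motion: "1 0 0 -0.02 0;1 0 0 -0.045 0;1 0 0 -0.07 0;1 -0.001 0.015 -0.08 0.002;1 -0.002 0.03 -0.08 0.004;1 -0.003 0.045 -0.08 0.006;1 -0.004 0.06 -0.08 0.007;1 -0.004 0.065 -0.08 0.007;1 -0.004 0.065 -0.08 0.007;1 -0.004 0.065 -0.08 0.007;1 -0.004 0.065 -0.08 0.007"
  squeeze: 50

```text
clock: 3.32
eef_pos: [689.4, -4.0, 484.5]
tcp_rot: [-3.141, -0.0, 1.549]
contact_force: [-0.1, -0.1, -0.7]
opening: 1.003
```

```bash
python3 - <<'E'
from rig import r, grab_frame, spotter
import cv2,pickle
from h import *
s=r.sense(); print(s["clock"],s["eef_pos"],s["tcp_rot"],s["contact_force"])
f=grab_frame("wrist"); cv2.imwrite("pics/w1.png",f["img"][:,:,::-1]); pickle.dump(f,open("w1.pkl","wb"))
print([(np.round(d["point"],1),round(d["conf"],2)) for d in spotter.place_of("square_grip","wrist")])
e=s["eef_pos"]; print(proj(f,(e[0],e[1],e[2]-155)), proj(f,(690,-4.5,253)),proj(f,(690,-4.5,200)), -f["R"].T@f["t"])
for y in(-80,70,145): print(proj(f,(690+.022*y,y,206)))
E
```

```text
3.3167 [689.35971607  -3.96082164 484.53842241] [-3.14081719e+00 -1.70415195e-06  1.54892770e+00] [-0.14899017 -0.06638965 -0.65211313]
[(array([692.3,  -2.6, 231. ]), 0.85)]
[274.90739245 299.38551154] [276.65240842 234.21159432] [276.7397388  209.52494516] [692.16662151  76.31952993 453.70912551]
[276.74317863 295.47670609]
[276.44341634 112.94119503]
[276.24511188  -8.13219678]
```

View pics/w1.png

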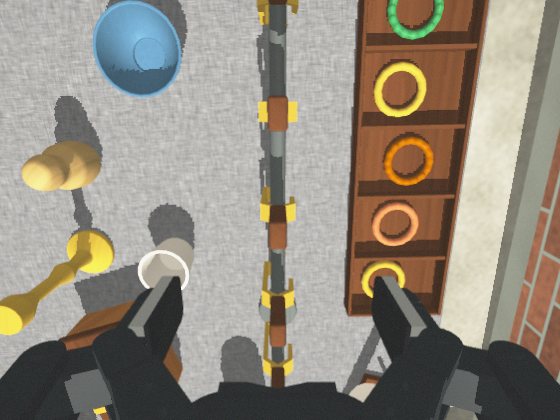

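```bash
python3 - <<'E'
import cv2
im=cv2.imread("pics/w1.png"); cv2.imwrite("pics/w1c.png",cv2.resize(im[190:270,238:318],(640,640),interpolation=cv2.INTER_CUBIC)[:600])
E
```

```text
(no output)
```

View pics/w1c.png

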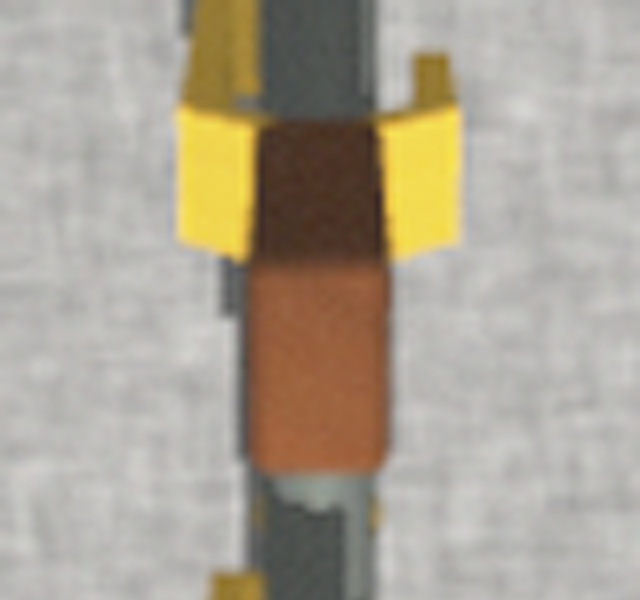

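Request:
apply_moves:
  motion: "1 -0.0005 0.0005 0.02 0;1 -0.001 0.001 0.04 0;1 -0.0015 0.001 0.06 0;1 -0.0015 0.001 0.075 0;1 -0.0015 0.001 0.085 0;1 -0.0015 0.001 0.092 0;1 -0.0015 0.001 0.092 0;1 -0.0015 0.001 0.092 0"

```text
clock: 4.08
eef_pos: [691.0, -5.5, 393.2]
tcp_rot: [3.141, 0.0, 1.549]
contact_force: [-0.2, 0.3, 0.5]
opening: 1.0
```

```bash
python3 - <<'E'
from rig import r, grab_frame, spotter
import cv2,pickle
s=r.sense(); print(s["clock"],s["eef_pos"],s["tcp_rot"],s["contact_force"])
f=grab_frame("wrist"); cv2.imwrite("pics/w2.png",f["img"][:,:,::-1])
E
```

```text
4.0833 [691.04994823  -5.48094115 393.20567341] [3.14114809e+00 1.71841584e-06 1.54885162e+00] [-0.17009921  0.2634491   0.4761205 ]
```

View pics/w2.png

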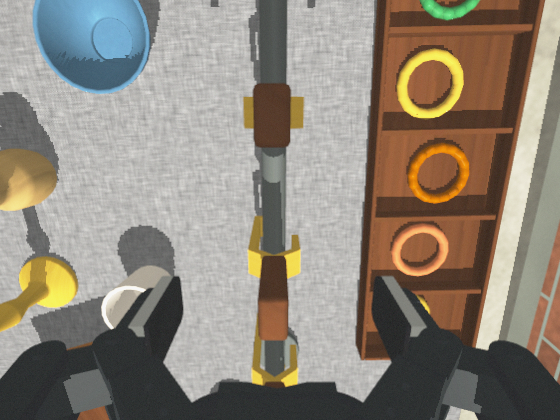

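Request:
apply_moves:
  motion: "0.2 0 -0.001 0 0;-0.3 0 -0.001 0 0;-0.6 0 -0.001 0 0;-1 0 -0.001 0 0;-1 0 -0.001 0 0;-1 0 -0.001 0 0;-1 0 -0.001 0 0;-1 0 -0.001 0 0;-1 0 -0.001 0 0;-1 0 -0.001 0 0"
  squeeze: 50

```text
clock: 4.97
eef_pos: [689.8, -5.5, 392.8]
tcp_rot: [-3.141, 0.0, 1.549]
contact_force: [-3.6, 0.1, 3.4]
opening: 0.134
```

```bash
python3 - <<'E'
from rig import r, grab_frame, spotter
import cv2,pickle
from h import *
s=r.sense(); print(s["clock"],s["eef_pos"],s["contact_force"],s["wrist_torque"],s["opening"])
f=grab_frame("wrist"); cv2.imwrite("pics/w3.png",f["img"][:,:,::-1])
f=grab_frame("side"); cv2.imwrite("pics/s3.png",cv2.resize(f["img"][150:250,280:380,::-1],(600,600),interpolation=cv2.INTER_CUBIC))
E
```

```text
4.9667 [689.79171217  -5.50608417 392.75906739] [-3.63021538  0.14193769  3.42258298] [ 0.02721534  0.67644388 -0.0516276 ] 0.13404061703024947
```

View pics/w3.png

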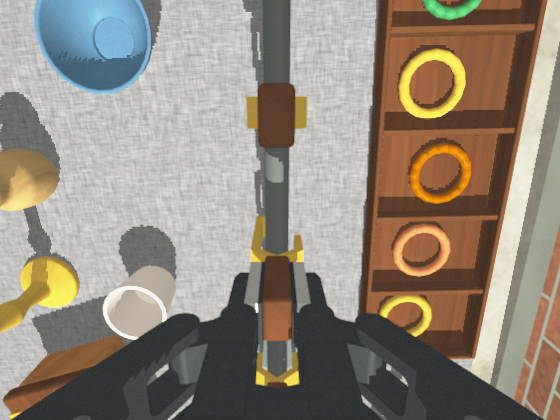

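View pics/s3.png

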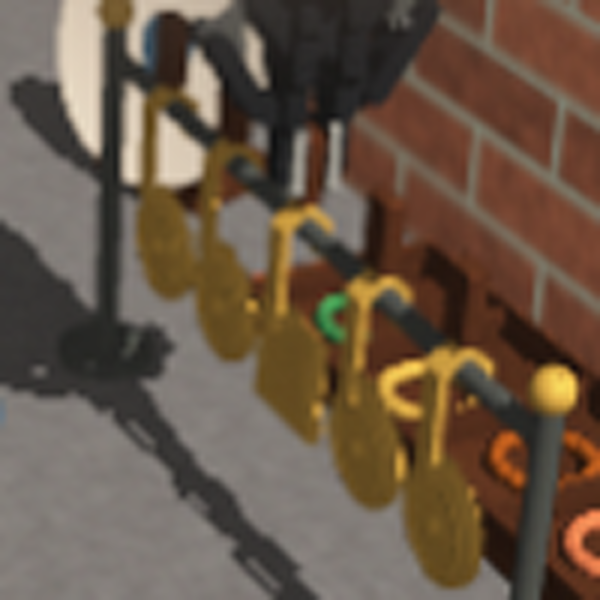

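Request:
apply_moves:
  motion: "-1 0 0 -0.006 0;-1 0 0 -0.012 0;-1 0 0 -0.018 0;-1 0 0 -0.024 0;-1 0 0 -0.03 0;-1 0 0 -0.036 0;-1 0 0 -0.036 0;-1 0 0 -0.036 0;-1 0 0 -0.036 0"

```text
clock: 5.82
eef_pos: [689.9, -5.5, 428.5]
tcp_rot: [-3.141, 0.0, 1.549]
contact_force: [-0.2, 0.3, -1.1]
opening: 0.133
```

```bash
python3 - <<'E'
from rig import r, grab_frame, spotter
import cv2,pickle
from h import *
s=r.sense(); print(s["clock"],s["eef_pos"],s["contact_force"],s["wrist_torque"],s["opening"])
f=grab_frame("side"); cv2.imwrite("pics/s4.png",cv2.resize(f["img"][150:250,280:380,::-1],(600,600),interpolation=cv2.INTER_CUBIC))
E
```

```text
5.8167 [689.86077564  -5.51349356 428.46440989] [-0.24893082  0.30639717 -1.0930693 ] [0.03832008 0.00724703 0.00808431] 0.1330646366998437
```

View pics/s4.png

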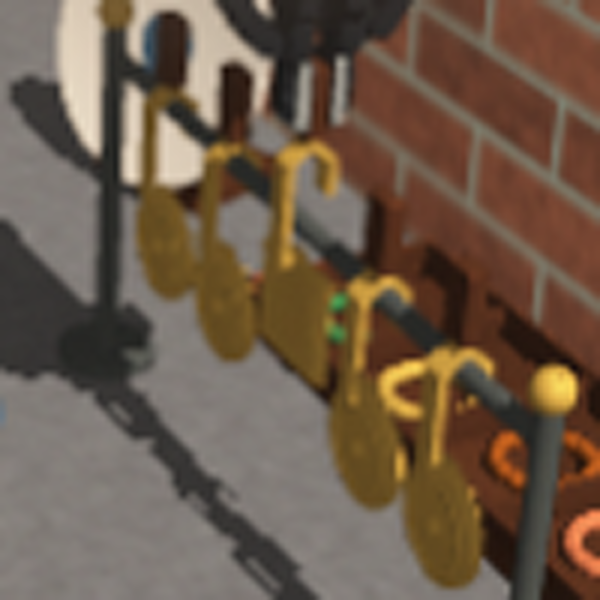

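Request:
apply_moves:
  motion: "-1 0 -0.004 0 0;-1 0 -0.01 0 0;-1 0 -0.018 0 0;-1 0 -0.026 0 0;-1 0 -0.034 0 0;-1 0 -0.042 0 0;-1 0 -0.05 0 0;-1 0 -0.06 0 0;-1 0 -0.07 0 0;-1 0 -0.08 -0.004 0;-1 0 -0.09 -0.012 0;-1 0 -0.105 -0.022 0;-1 0 -0.12 -0.034 0;-1 0 -0.138 -0.046 0;-1 0 -0.156 -0.058 0;-1 0 -0.174 -0.068 0;-1 0 -0.192 -0.076 0;-1 0 -0.21 -0.08 0;-1 0 -0.224 -0.08 0;-1 0 -0.23 -0.08 0"

```text
clock: 7.53
eef_pos: [457.9, -0.4, 509.8]
tcp_rot: [3.14, -0.0, 1.549]
contact_force: [-0.0, 0.1, -2.0]
opening: 0.137
```

```bash
python3 - <<'E'
from rig import r, grab_frame, spotter
import cv2,pickle
from h import *
s=r.sense(); print(s["clock"],s["eef_pos"],s["contact_force"],s["opening"])
f=grab_frame("scene"); pickle.dump(f,open("sc5.pkl","wb"));cv2.imwrite("pics/sc5.png",cv2.resize(f["img"][120:300,160:440,::-1],(800,514),interpolation=cv2.INTER_CUBIC))
E
```

```text
7.5333 [ 4.57922185e+02 -3.95260829e-01  5.09833832e+02] [-0.01816273  0.14007151 -1.95774636] 0.13695628861256207
```

View pics/sc5.png

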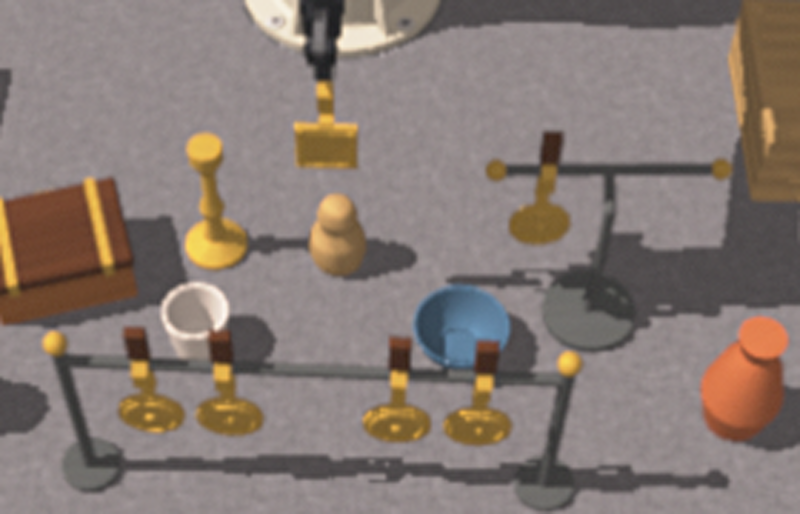

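Request:
apply_moves:
  motion: "-1 0.004 -0.008 0 0;-1 0.014 -0.02 0 -0.001;-1 0.03 -0.034 0 -0.003;-1 0.05 -0.048 0 -0.005;-1 0.072 -0.062 0 -0.007;-1 0.095 -0.074 0 -0.009;-1 0.12 -0.082 0 -0.011;-1 0.145 -0.085 0 -0.013;-1 0.17 -0.085 0 -0.015;-1 0.195 -0.085 0 -0.017;-1 0.22 -0.085 0 -0.0175;-1 0.245 -0.085 0 -0.0175;-1 0.268 -0.085 0 -0.0175;-1 0.288 -0.085 0 -0.0175;-1 0.304 -0.085 0 -0.0175;-1 0.317 -0.085 0 -0.0175;-1 0.326 -0.085 0 -0.0175;-1 0.33 -0.085 0 -0.0175;-1 0.33 -0.085 0 -0.0175;-1 0.33 -0.085 0 -0.0175"

```text
clock: 9.25
eef_pos: [382.2, 331.0, 508.6]
tcp_rot: [-3.141, 0.001, 1.604]
contact_force: [0.1, -0.7, -1.7]
opening: 0.133
```

```bash
python3 - <<'E'
from rig import r, grab_frame, spotter
import cv2,pickle
from h import *
s=r.sense(); print(s["clock"],s["eef_pos"],s["tcp_rot"],s["contact_force"],s["opening"])
f=grab_frame("wrist"); pickle.dump(f,open("w6.pkl","wb"));cv2.imwrite("pics/w6.png",f["img"][:,:,::-1])
print([(np.round(d["point"],1),round(d["conf"],2)) for d in spotter.place_of("stand_mid","wrist")])
f=grab_frame("scene"); pickle.dump(f,open("sc6.pkl","wb"));cv2.imwrite("pics/sc6.png",cv2.resize(f["img"][120:260,280:460,::-1],(720,560),interpolation=cv2.INTER_CUBIC))
E
```

```text
9.25 [382.19850915 331.00563597 508.55454394] [-3.14127946e+00  6.34013933e-04  1.60382438e+00] [ 0.10727449 -0.67691665 -1.66177968] 0.13266398182669914
[(array([454.5, 274.2, 202.2]), 0.67)]
```

View pics/w6.png

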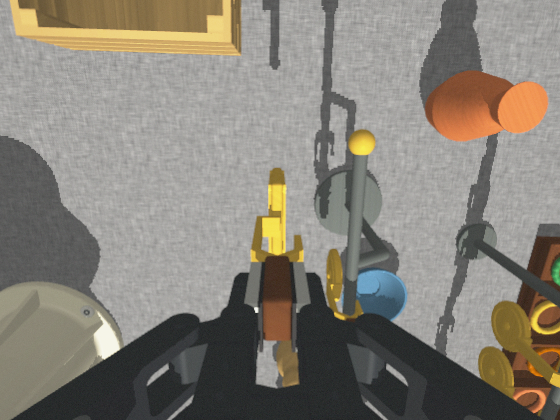

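View pics/sc6.png

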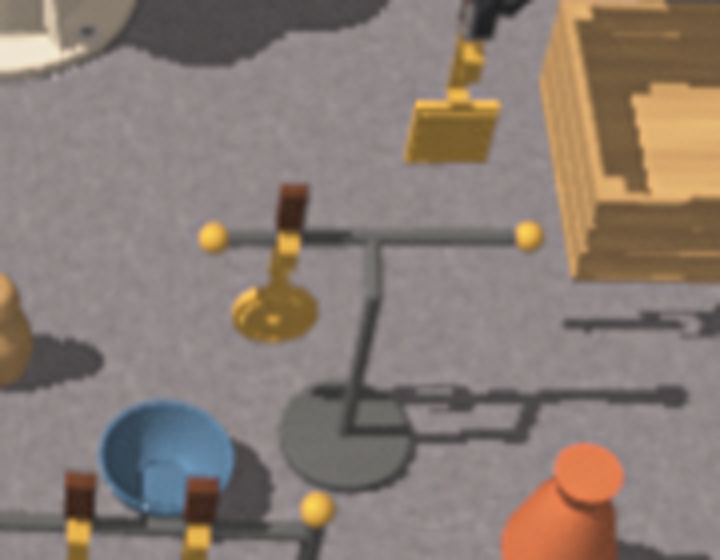

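```bash
python3 - <<'E'
from h import *
np.set_printoptions(precision=1,suppress=True)
w=pickle.load(open("w6.pkl","rb"));s=pickle.load(open("sc6.pkl","rb"))
print(onz(w,(361.5,143),200),onz(w,(350,300),200),onz(w,(357,200),200))
L=(280+213/4,120+237/4);R=(280+528/4,120+236/4)
print(onz(s,L,200),onz(s,R,200)); print("ball tri",tri((s,R),(w,(361.5,143))))
E
```

```text
[451.3 382.4 200. ] [457. 233. 200.] [452.9 333.5 200. ]
[455.5 165.  200. ] [448.4 385.6 200. ]
ball tri (array([450.8, 383.7, 203.4]), [np.float64(0.9849705429795138), np.float64(0.9849705429795045)])
```

Request:
apply_moves:
  motion: "-1 0 0 0.008 0;-1 0 0 0.02 0;-1 0 0 0.035 0;-1 0 0 0.05 0;-1 0 0 0.062 0;-1 0 0 0.072 0;-1 0 0 0.08 0;-1 0 0 0.08 0;-1 0 0.008 0.08 0;-1 0 0.016 0.08 0;-1 0 0.024 0.08 0;-1 0 0.03 0.08 0;-1 0 0.03 0.08 0;-1 0 0.03 0.08 0"

```text
clock: 10.57
eef_pos: [412.8, 332.3, 428.7]
tcp_rot: [-3.142, -0.0, 1.603]
contact_force: [-0.1, 0.2, -1.6]
opening: 0.134
```

```bash
python3 - <<'E'
from rig import r, grab_frame, spotter
import cv2,pickle
from h import *
s=r.sense(); print(s["clock"],s["eef_pos"],s["tcp_rot"],s["contact_force"],s["opening"])
f=grab_frame("wrist"); pickle.dump(f,open("w7.pkl","wb"));cv2.imwrite("pics/w7.png",f["img"][:,:,::-1])
g=grab_frame("side"); pickle.dump(g,open("sd7.pkl","wb"));
print(proj(g,(451,334,200)))
cv2.imwrite("pics/sd7.png",cv2.resize(g["img"][140:240,190:290,::-1],(600,600),interpolation=cv2.INTER_CUBIC))
E
```

```text
10.5667 [412.79269948 332.2819028  428.7432378 ] [-3.14153350e+00 -3.18619934e-05  1.60307185e+00] [-0.11973021  0.21645438 -1.59202649] 0.13355152791774666
[220.67518843 157.21492777]
```

View pics/w7.png

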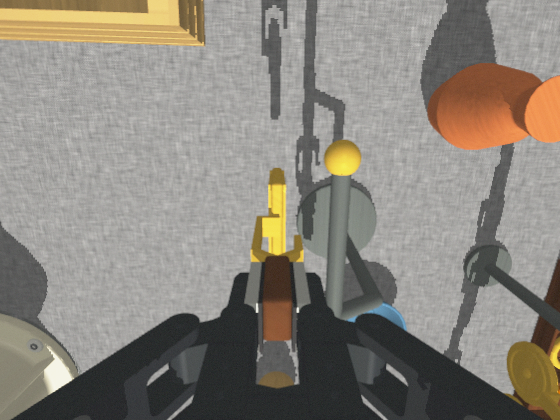

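View pics/sd7.png

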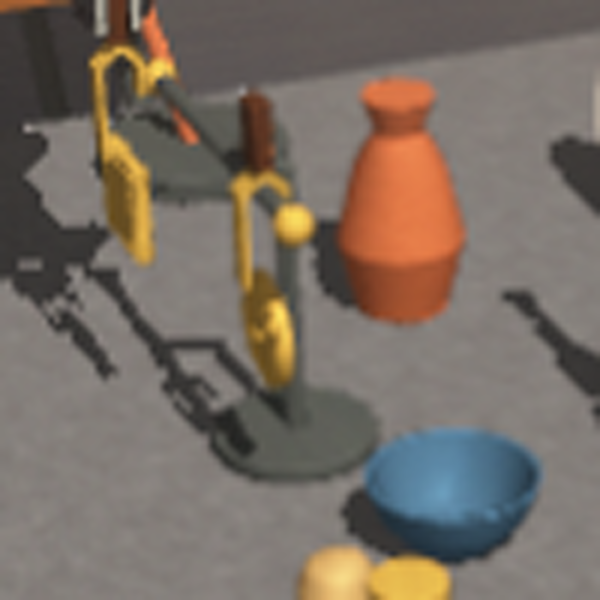

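```bash
python3 - <<'E'
from h import *
np.set_printoptions(precision=1,suppress=True)
w=pickle.load(open("w7.pkl","rb"));w6=pickle.load(open("w6.pkl","rb"));g=pickle.load(open("sd7.pkl","rb"))
for p in [(342,158),(340,220),(336,300)]: print(onz(w,p,200))
print("ball",tri((w,(342,158)),(w6,(361.5,143)),(g,(190+162/6,140+75/6))))
E
```

```text
[451.1 382.9 200. ]
[453.4 343.8 200. ]
[456.  285.3 200. ]
ball (array([451.8, 382.5, 198.5]), [np.float64(0.44939052260643575), np.float64(0.18392911569465845), np.float64(0.43030154816936556)])
```

Request:
apply_moves:
  motion: "-1 0 0.005 0 0;-1 0 0.011 0 0;-1 0 0.017 0 0;-1 0 0.023 0 0;-1 0 0.029 0 0;-1 0 0.035 0 0;-1 0 0.04 0 0;-1 0 0.04 0 0;-1 0 0.04 0 0;-1 0 0.04 0 0"

```text
clock: 11.5
eef_pos: [452.2, 333.6, 428.5]
tcp_rot: [-3.141, 0.0, 1.604]
contact_force: [0.2, 0.7, -2.1]
opening: 0.132
```

```bash
python3 - <<'E'
from rig import r, grab_frame, spotter
import cv2,pickle
from h import *
s=r.sense(); print(s["clock"],s["eef_pos"],s["tcp_rot"],s["contact_force"],s["wrist_torque"],s["opening"])
f=grab_frame("wrist"); cv2.imwrite("pics/w8.png",f["img"][:,:,::-1])
g=grab_frame("side"); 
cv2.imwrite("pics/sd8.png",cv2.resize(g["img"][140:240,190:290,::-1],(600,600),interpolation=cv2.INTER_CUBIC))
E
```

```text
11.5 [452.16231777 333.57578096 428.52823332] [-3.14111243e+00  1.96352987e-04  1.60364734e+00] [ 0.19517478  0.69396695 -2.07367775] [ 8.34011693e-05 -2.57531266e-03 -5.97474783e-03] 0.13216914063341584
```

View pics/w8.png

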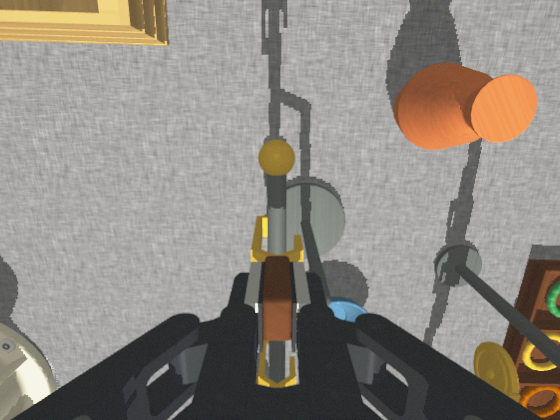

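View pics/sd8.png

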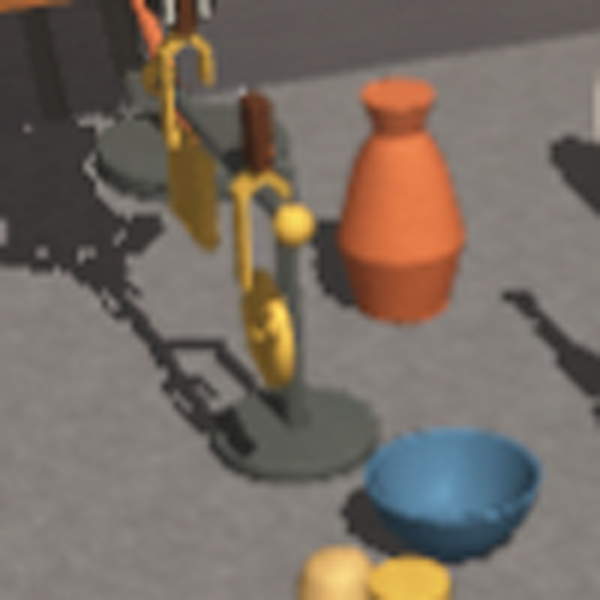

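Request:
apply_moves:
  motion: "-1 0 0 0.005 0;-1 0 0 0.011 0;-1 0 0 0.017 0;-1 0 0 0.023 0;-1 0 0 0.028 0;-1 0 0 0.031 0;-1 0 0 0.033 0;-1 0 0 0.034 0;-1 0 0 0.034 0;-1 0 0 0.034 0"

```text
clock: 12.43
eef_pos: [452.3, 333.7, 394.8]
tcp_rot: [3.141, -0.0, 1.604]
contact_force: [-0.4, 0.3, -1.9]
opening: 0.131
```

Request:
apply_moves:
  motion: "-1 0 0 0.001 0;-1 0 0 0.0015 0;-1 0 0 0.002 0;-1 0 0 0.002 0;-1 0 0 0.002 0"

```text
clock: 12.85
eef_pos: [452.3, 333.7, 393.2]
tcp_rot: [3.141, -0.0, 1.604]
contact_force: [-2.0, -0.9, 4.7]
opening: 0.138
```

Request:
apply_moves:
  motion: "-0.7 0 0 0 0;-0.6 0 0 0 0;-0.5 0 0 0 0;-0.3 0 0 0 0;0 0 0 0 0;0.2 0 0 0 0;0.2 0 0 0 0;0.2 0 0 0 0;0.2 0 0 0 0;0.2 0 0 -0.008 0;0.2 0 0 -0.022 0;0.2 0 0 -0.04 0;0.2 0 0 -0.06 0;0.2 0 0 -0.08 0;0.2 0 0 -0.095 0;0.2 0 0 -0.1 0;0.2 0 0 -0.1 0"

```text
clock: 14.27
eef_pos: [452.4, 333.8, 494.4]
tcp_rot: [3.139, -0.002, 1.604]
contact_force: [0.3, -0.6, 0.6]
opening: 0.6
```

```bash
python3 - <<'E'
from rig import r, grab_frame, spotter
import cv2,pickle
from h import *
s=r.sense(); print(s["clock"],s["eef_pos"],s["contact_force"],s["opening"])
f=grab_frame("wrist"); cv2.imwrite("pics/w9.png",f["img"][:,:,::-1])
g=grab_frame("side"); 
cv2.imwrite("pics/sd9.png",cv2.resize(g["img"][140:240,190:290,::-1],(600,600),interpolation=cv2.INTER_CUBIC))
for c in("side","wrist"):print([(np.round(d["point"],1),round(d["conf"],2)) for d in spotter.place_of("square_grip",c)])
E
```

```text
14.2667 [452.4496784  333.76562547 494.4386254 ] [ 0.33991363 -0.58689272  0.57344289] 0.6001902781077608
[(array([453.4, 330.6, 233.9]), 0.59)]
[(array([451.5, 335.7, 232.8]), 0.76)]
```

View pics/w9.png

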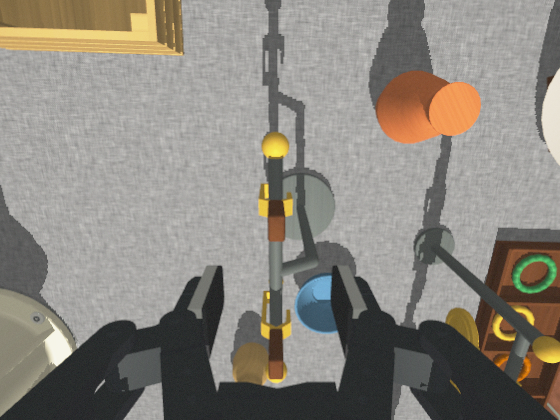

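View pics/sd9.png

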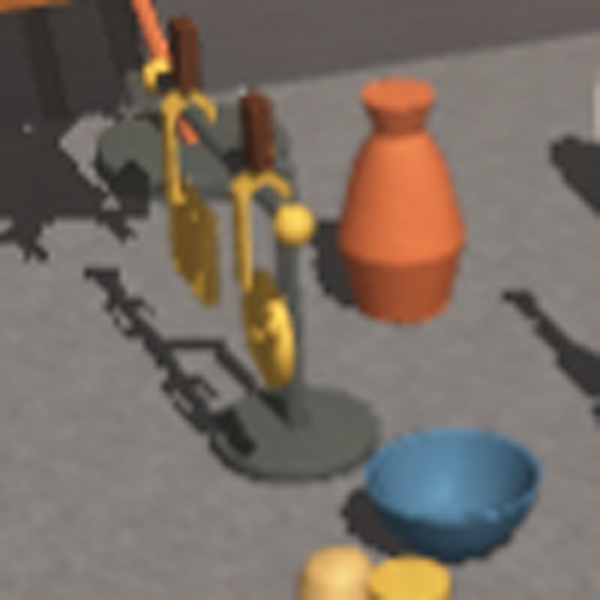

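Request:
apply_moves:
  motion: "0.6 -0.01 0 0 0;1 -0.028 0 0 0;1 -0.05 0 0 0;1 -0.07 0 0 0;1 -0.09 0 0 0;1 -0.106 0 0 0;1 -0.117 0 0 0;1 -0.117 0 0 0;1 -0.117 0 0 0;1 -0.117 0 0 0"

```text
clock: 15.3
eef_pos: [456.2, 217.1, 492.6]
tcp_rot: [-3.141, -0.0, 1.604]
contact_force: [-0.5, 0.0, 0.2]
opening: 1.001
```

```bash
python3 - <<'E'
from rig import r, grab_frame, spotter
import cv2,pickle
from h import *
s=r.sense(); e=s["eef_pos"];print(s["clock"],e,s["tcp_rot"],s["opening"])
f=grab_frame("wrist"); cv2.imwrite("pics/w10.png",f["img"][:,:,::-1]);pickle.dump(f,open("w10.pkl","wb"))
p=proj(f,(e[0],e[1],253));print(p)
u,v=[int(q) for q in p];cv2.imwrite("pics/w10c.png",cv2.resize(f["img"][v-40:v+35,u-40:u+40,::-1],(640,600),interpolation=cv2.INTER_CUBIC));print(u-40,v-40)
E
```

```text
15.3 [456.20991736 217.10032832 492.57774158] [-3.14148549e+00 -3.34804580e-04  1.60363151e+00] 1.0005846166524348
[275.53503761 229.00928534]
235 189
```

View pics/w10.png

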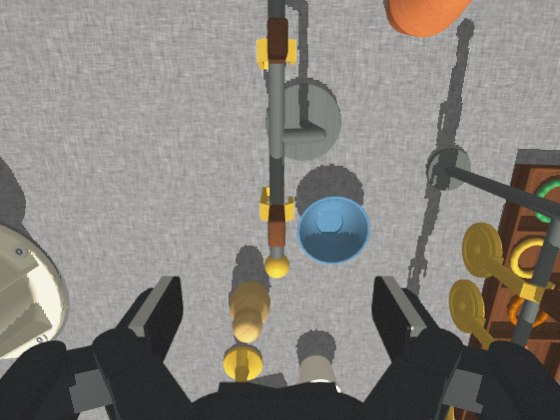

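View pics/w10c.png

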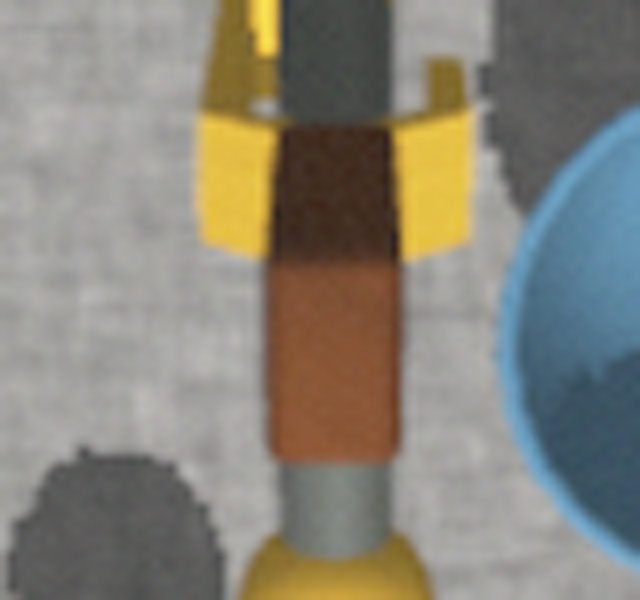

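Request:
apply_moves:
  motion: "1 -0.001 0 0.012 0;1 -0.002 0.0005 0.03 0;1 -0.0035 0.0005 0.05 0;1 -0.0035 0.0005 0.068 0;1 -0.0035 0.0005 0.082 0;1 -0.0035 0.0005 0.092 0;1 -0.0035 0.0005 0.099 0;1 -0.0035 0.0005 0.099 0;0.2 -0.0035 0.0005 0.099 0;-0.3 -0.0035 0.0005 0.099 0;-0.6 -0.0035 0.0005 0.099 0;-1 -0.0035 0.0005 0.099 0;-1 -0.0035 0.0005 0.099 0;-1 -0.0035 0.0005 0.099 0;-1 -0.0035 0.0005 0.099 0;-1 -0.0035 0.0005 0.099 0;-1 -0.0035 0.0005 0.099 0"
  squeeze: 50

```text
clock: 16.77
eef_pos: [456.4, 213.2, 394.1]
tcp_rot: [-3.141, -0.0, 1.604]
contact_force: [-2.9, -0.0, 5.1]
opening: 0.127
```

```bash
python3 - <<'E'
from rig import r, grab_frame, spotter
import cv2,pickle
from h import *
s=r.sense(); e=s["eef_pos"];print(s["clock"],e,s["tcp_rot"],s["contact_force"],s["wrist_torque"],s["opening"])
f=grab_frame("wrist"); cv2.imwrite("pics/w11.png",f["img"][:,:,::-1])
g=grab_frame("side"); 
cv2.imwrite("pics/sd11.png",cv2.resize(g["img"][140:240,190:290,::-1],(600,600),interpolation=cv2.INTER_CUBIC))
E
```

```text
16.7667 [456.36920975 213.23408744 394.05985721] [-3.14062326e+00 -1.60079371e-04  1.60363473e+00] [-2.89063569 -0.04066376  5.07238745] [-0.02093375  0.62740568 -0.047044  ] 0.12733561268112634
```

View pics/w11.png

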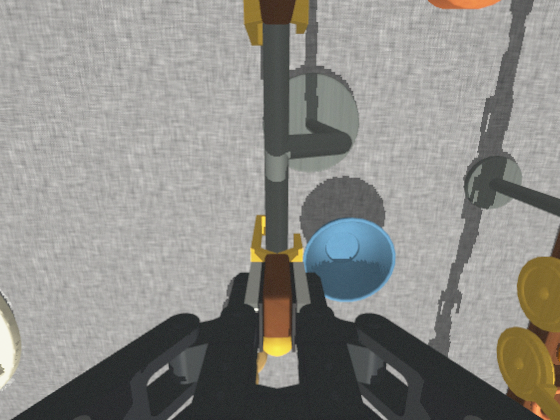

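View pics/sd11.png

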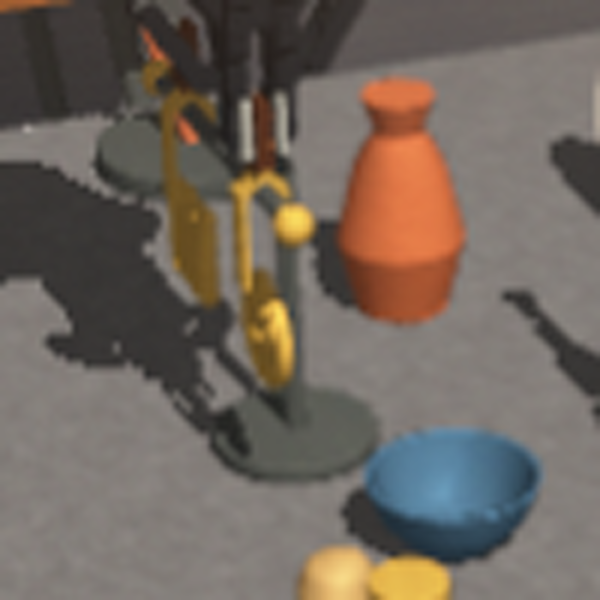

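Request:
apply_moves:
  motion: "-1 0 0 -0.006 0;-1 0 0 -0.012 0;-1 0 0 -0.018 0;-1 0 0 -0.024 0;-1 0 0 -0.03 0;-1 0 0 -0.036 0;-1 0 0 -0.036 0;-1 0 0 -0.036 0;-1 0 -0.004 -0.036 0;-1 0 -0.011 -0.036 0;-1 0 -0.019 -0.036 0;-1 0 -0.027 -0.036 0;-1 0 -0.035 -0.036 0;-1 0 -0.043 -0.036 0;-1 0 -0.051 -0.036 0;-1 0 -0.06 -0.036 0;-1 0 -0.068 -0.036 0;-1 0 -0.074 -0.036 0;-1 0 -0.076 -0.036 0;-1 0 -0.076 -0.036 0"

```text
clock: 18.53
eef_pos: [380.3, 210.7, 429.8]
tcp_rot: [3.141, -0.0, 1.604]
contact_force: [0.7, -0.0, -1.7]
opening: 0.135
```

```bash
python3 - <<'E'
from rig import r, grab_frame, spotter
import cv2,pickle
from h import *
s=r.sense(); e=s["eef_pos"];print(s["clock"],e,s["tcp_rot"],s["contact_force"],s["wrist_torque"],s["opening"])
f=grab_frame("scene"); cv2.imwrite("pics/sc12.png",cv2.resize(f["img"][120:300,160:440,::-1],(800,514),interpolation=cv2.INTER_CUBIC))
E
```

```text
18.5333 [380.30437672 210.74915102 429.80653508] [ 3.14134372e+00 -1.44064728e-04  1.60418787e+00] [ 0.66239158 -0.02905383 -1.71785934] [-0.00213582 -0.07360021 -0.00506141] 0.13549170157267743
```

View pics/sc12.png

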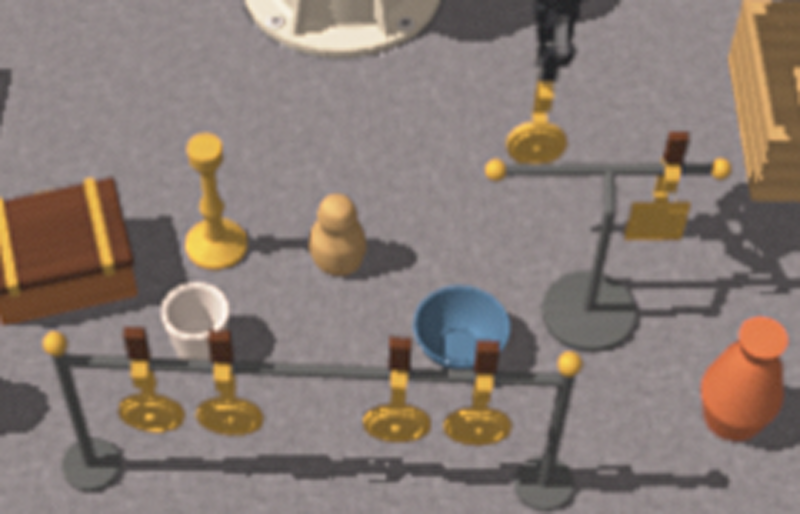

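Request:
apply_moves:
  motion: "-1 -0.004 0 -0.01 0;-1 -0.012 0 -0.025 0;-1 -0.026 0 -0.04 0;-1 -0.044 0 -0.055 0;-1 -0.064 0 -0.068 0;-1 -0.086 0.005 -0.076 0.002;-1 -0.108 0.015 -0.08 0.004;-1 -0.13 0.03 -0.08 0.006;-1 -0.15 0.048 -0.08 0.009;-1 -0.168 0.068 -0.08 0.012;-1 -0.184 0.09 -0.08 0.015;-1 -0.198 0.112 -0.08 0.0175;-1 -0.208 0.134 -0.08 0.0175;-1 -0.215 0.155 -0.08 0.0175;-1 -0.22 0.173 -0.08 0.0175;-1 -0.222 0.189 -0.08 0.0175;-1 -0.222 0.201 -0.08 0.0175;-1 -0.222 0.208 -0.08 0.0175;-1 -0.222 0.21 -0.08 0.0175;-1 -0.222 0.21 -0.08 0.0175"

```text
clock: 20.25
eef_pos: [598.0, -4.1, 509.7]
tcp_rot: [-3.141, -0.0, 1.549]
contact_force: [-0.6, 0.1, -1.3]
opening: 0.136
```

```bash
python3 - <<'E'
from rig import r, grab_frame, spotter
import cv2,pickle
from h import *
np.set_printoptions(precision=2,suppress=True)
s=r.sense(); e=s["eef_pos"];print(s["clock"],e,s["tcp_rot"],s["contact_force"],s["wrist_torque"],s["opening"])
f=grab_frame("wrist"); cv2.imwrite("pics/w13.png",f["img"][:,:,::-1]);pickle.dump(f,open("w13.pkl","wb"))
f=grab_frame("scene"); cv2.imwrite("pics/sc13.png",cv2.resize(f["img"][180:300,170:370,::-1],(800,480),interpolation=cv2.INTER_CUBIC));pickle.dump(f,open("sc13.pkl","wb"))
E
```

```text
20.25 [598.03  -4.13 509.66] [-3.14 -0.    1.55] [-0.56  0.13 -1.31] [ 0.03 -0.01  0.01] 0.1364756274229214
```

View pics/w13.png

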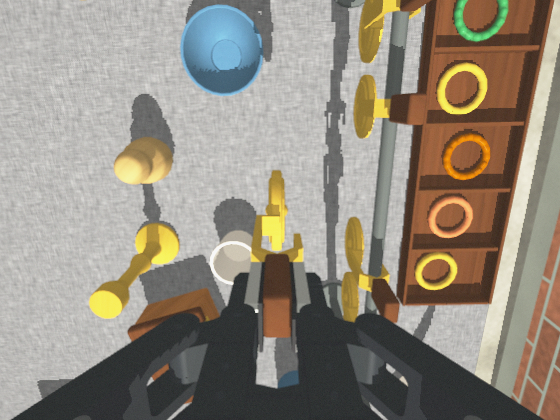

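View pics/sc13.png

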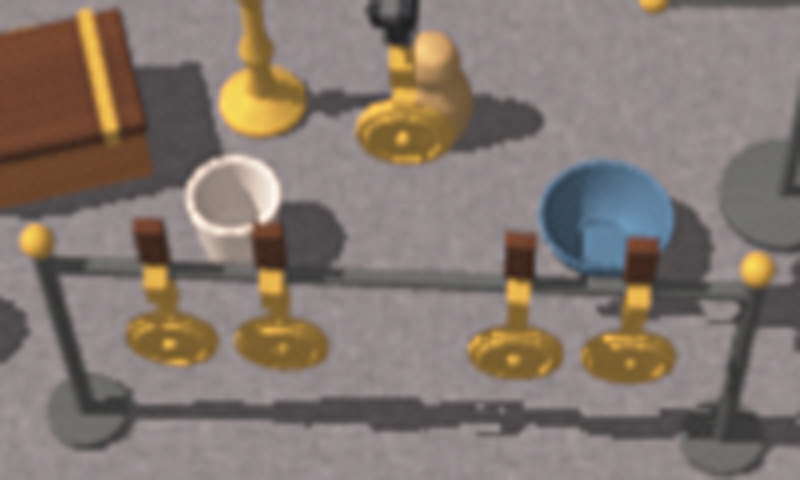

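Request:
apply_moves:
  motion: "-1 0 0 0.008 0;-1 0 0 0.02 0;-1 0 0 0.035 0;-1 0 0 0.05 0;-1 0 0 0.062 0;-1 0 0 0.072 0;-1 0 0 0.079 0;-1 0 0 0.08 0;-1 0 0.008 0.08 0;-1 0 0.018 0.08 0;-1 0 0.026 0.08 0;-1 0 0.032 0.08 0;-1 0 0.032 0.08 0;-1 0 0.032 0.08 0"

```text
clock: 21.52
eef_pos: [630.4, -4.9, 429.7]
tcp_rot: [-3.142, 0.0, 1.549]
contact_force: [-0.7, 0.1, -1.6]
opening: 0.13
```

```bash
python3 - <<'E'
from rig import r, grab_frame, spotter
import cv2,pickle
from h import *
np.set_printoptions(precision=2,suppress=True)
s=r.sense(); e=s["eef_pos"];print(s["clock"],e,s["tcp_rot"],s["contact_force"],s["wrist_torque"],s["opening"])
f=grab_frame("wrist"); cv2.imwrite("pics/w14.png",f["img"][:,:,::-1]);pickle.dump(f,open("w14.pkl","wb"))
g=grab_frame("side"); cv2.imwrite("pics/s14.png",cv2.resize(g["img"][150:250,270:370,::-1],(600,600),interpolation=cv2.INTER_CUBIC))
E
```

```text
21.5167 [630.43  -4.95 429.67] [-3.14  0.    1.55] [-0.72  0.14 -1.64] [ 0.    0.   -0.02] 0.12985038894660958
```

View pics/w14.png

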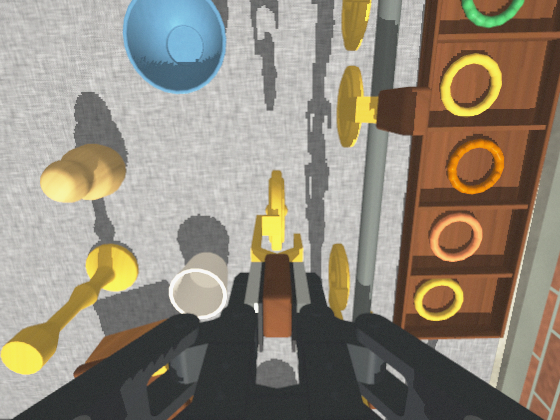

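View pics/s14.png

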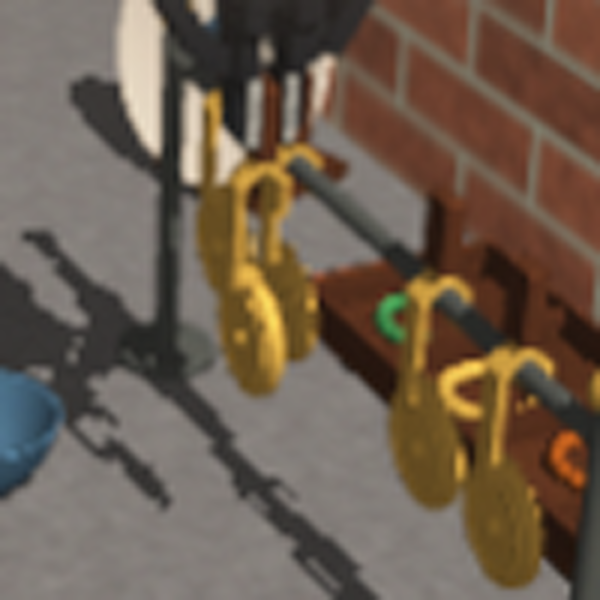

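Request:
apply_moves:
  motion: "-1 0 0.004 0 0;-1 0 0.01 0 0;-1 0 0.016 0 0;-1 0 0.022 0 0;-1 0 0.028 0 0;-1 0 0.034 0 0;-1 0 0.04 0 0;-1 0 0.046 0 0;-1 0 0.052 0 0;-1 0 0.057 0 0;-1 0 0.0595 0 0;-1 0 0.0595 0 0;-1 0 0.0595 0 0;-1 0 0.0595 0 0"

```text
clock: 22.78
eef_pos: [689.3, -6.2, 429.6]
tcp_rot: [-3.141, 0.0, 1.549]
contact_force: [-0.4, -1.0, -1.0]
opening: 0.133
```

```bash
python3 - <<'E'
from rig import r, grab_frame, spotter
import cv2,pickle
from h import *
np.set_printoptions(precision=2,suppress=True)
s=r.sense(); e=s["eef_pos"];print(s["clock"],e,s["tcp_rot"],s["contact_force"],s["wrist_torque"],s["opening"])
f=grab_frame("wrist"); cv2.imwrite("pics/w15.png",f["img"][:,:,::-1])
g=grab_frame("side"); cv2.imwrite("pics/s15.png",cv2.resize(g["img"][150:250,270:370,::-1],(600,600),interpolation=cv2.INTER_CUBIC))
E
```

```text
22.7833 [689.26  -6.24 429.64] [-3.14  0.    1.55] [-0.41 -1.02 -1.04] [-0.01 -0.03  0.02] 0.1327593957997139
```

View pics/w15.png

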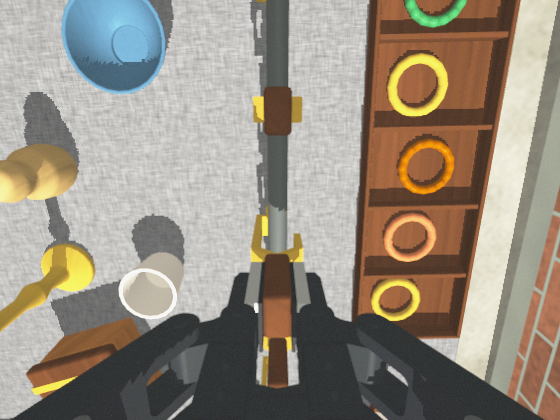

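View pics/s15.png

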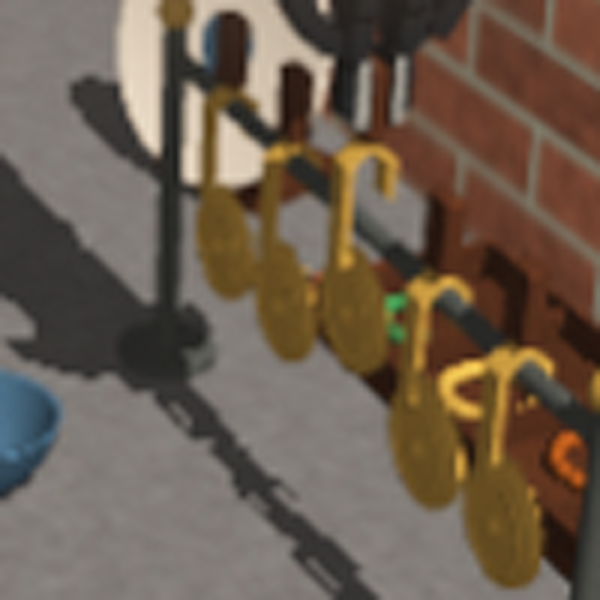

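Request:
apply_moves:
  motion: "-1 0 0 0.005 0;-1 0 0 0.011 0;-1 0 0 0.017 0;-1 0 0 0.023 0;-1 0 0 0.028 0;-1 0 0 0.031 0;-1 0 0 0.033 0;-1 0 0 0.034 0;-1 0 0 0.035 0;-1 0 0 0.035 0;-1 0 0 0.035 0"

```text
clock: 23.8
eef_pos: [689.5, -6.2, 394.9]
tcp_rot: [3.141, -0.0, 1.549]
contact_force: [0.1, 0.0, -0.2]
opening: 0.132
```

Request:
apply_moves:
  motion: "-1 0 0 0.0005 0;-1 0 0 0.001 0;-1 0 0 0.001 0;-1 0 0 0.001 0"

```text
clock: 24.13
eef_pos: [689.6, -6.2, 394.3]
tcp_rot: [3.141, 0.0, 1.549]
contact_force: [-0.3, -0.8, 2.6]
opening: 0.128
```

Request:
apply_moves:
  motion: "-0.7 0 0 0 0;-0.6 0 0 0 0;-0.5 0 0 0 0;-0.3 0 0 0 0;0 0 0 0 0;0.2 0 0 0 0;0.2 0 0 0 0;0.2 0 0 0 0;0.2 0 0 0 0;0.2 0 0 -0.008 0;0.2 0 0 -0.022 0;0.2 0 0 -0.04 0;0.2 0 0 -0.06 0;0.2 0 0 -0.08 0;0.2 0 0 -0.095 0;0.2 0 0 -0.1 0;0.2 0 0 -0.1 0;0.2 0 0 -0.1 0;0.2 0 0 -0.1 0"

```text
clock: 25.72
eef_pos: [689.2, -6.2, 492.4]
tcp_rot: [-3.14, 0.0, 1.549]
contact_force: [-0.2, 0.1, -0.0]
opening: 0.601
```

```bash
python3 - <<'E'
from rig import r, grab_frame, spotter
import cv2,pickle
from h import *
np.set_printoptions(precision=1,suppress=True)
s=r.sense(); print(s["clock"],s["eef_pos"],s["contact_force"],s["opening"])
f=grab_frame("wrist"); cv2.imwrite("pics/w16.png",f["img"][:,:,::-1])
g=grab_frame("side"); cv2.imwrite("pics/s16.png",cv2.resize(g["img"][150:250,270:370,::-1],(600,600),interpolation=cv2.INTER_CUBIC))
h=grab_frame("scene"); cv2.imwrite("pics/sc16.png",cv2.resize(h["img"][150:300,170:440,::-1],(800,444),interpolation=cv2.INTER_CUBIC))
for c in("side","wrist","scene"):
  for q in("square_grip","disc_new_grip"): print(c,q,[(np.round(d["point"],1),round(d["conf"],2)) for d in spotter.place_of(q,c)])
for q in ["candlestick","bowl","cup","doll","jar","vase"]: print(q,[(np.round(d["point"]),round(d["conf"],2)) for d in spotter.place_of(q,"scene")[:2]])
E
```

```text
25.7167 [689.2  -6.2 492.4] [-0.2  0.1 -0. ] 0.6008181523638455
side square_grip [(array([456.8, 332.5, 233.4]), 0.64), (array([ 533.7, -133.5,    1.7]), 0.26)]
side disc_new_grip [(array([689.4,  -8.4, 233.9]), 0.79)]
wrist square_grip []
wrist disc_new_grip [(array([694.5,  -7.1, 233.8]), 0.93)]
scene square_grip [(array([451.4, 334.7, 228.8]), 0.65)]
scene disc_new_grip [(array([688.2,   0.2, 231.9]), 0.81), (array([694.6,  73.8, 232.1]), 0.44), (array([ 626.9, -414.8,   -4.3]), 0.28)]
candlestick [(array([ 409., -125.,    1.]), 0.59)]
bowl [(array([537., 134.,   2.]), 0.71)]
cup [(array([ 536., -139.,   -2.]), 0.7)]
doll [(array([424.,  13.,   1.]), 0.68)]
jar [(array([ 627., -413.,   -3.]), 0.74), (array([ 691., -159.,  234.]), 0.35)]
vase [(array([611., 420.,  -1.]), 0.58)]
```

View pics/w16.png

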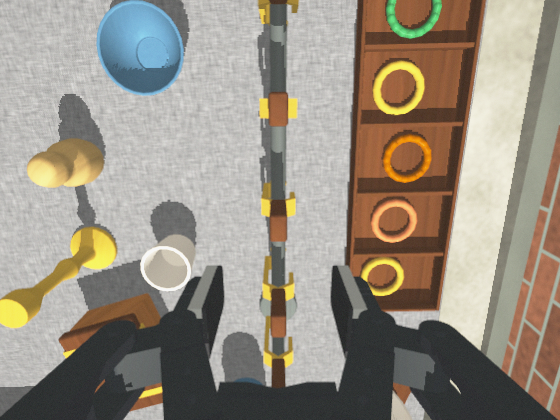

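View pics/s16.png

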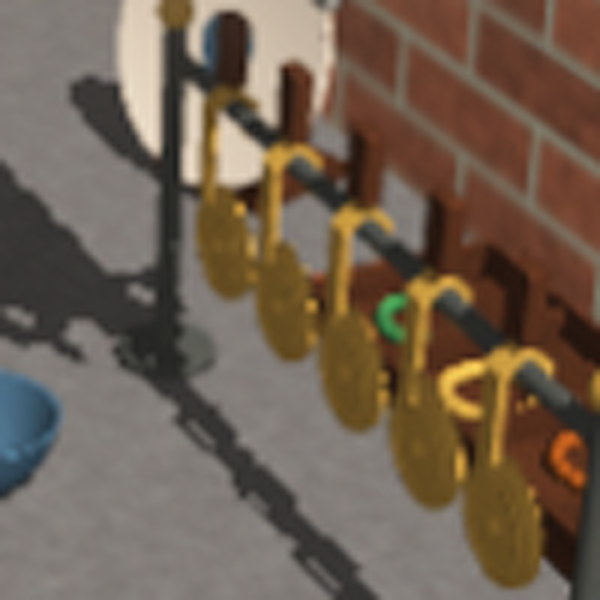

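View pics/sc16.png

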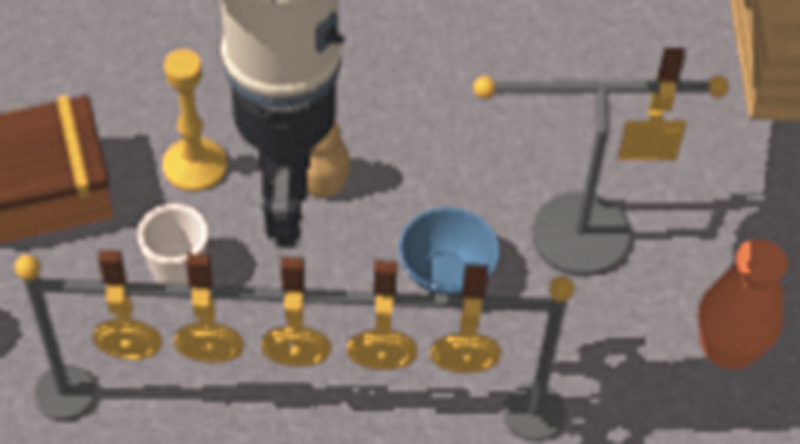

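All is in place: five round medallions, evenly spaced on the rail, hang straight, and the plaque hangs on the stand. I'm handing the job in.

```bash
python3 - <<'E'
from rig import r
print(r.sign_off(), r.sense()["clock"])
E
```

```text
the job is handed in; nothing more can be done
the job is handed in; nothing more can be done
```

I moved the square plaque from the rail to the empty half of the stand. Then I hung the round medallion from the stand in the place it left on the rail. I handed the job in just after 25.7 s on the robot's clock.

**Last checks before hand-in:**
- **Positions:** The networks put the plaque's grip at about (451–457, 333, 229–233) mm. They put the new medallion's grip at about (688–694, -7, 232–234) mm. Both are over their bars at the right height.
- **Pictures:** They show five evenly spaced medallions hanging straight with gaps between them. The plaque hangs straight on the stand.
- **Old medallions:** In the pictures they look unmoved, but I did not measure them again.
- **Bystanders:** All six were found within about 5 mm of their first positions, which is about the networks' accuracy.

**Disagreements:** The scene camera put the new medallion's y at 0 mm, while the other two views gave -7 and -8 mm, and I released it at -6 mm. The x readings across cameras spread by about 6 mm. All of these are inside the tolerances.

No check failed. The hand-in itself gave no verdict.

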